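# Set out the titration place

### The job

Set this lab bench out for the next titration: stand the conical flask in the middle of the stirrer's round plate and, only once it is standing there by itself, push the small rubber stopper fully home into its neck. Stand the empty steel beaker in the middle of the balance pan, and stand the amber indicator bottle on the bench midway between the flask's plate and the balance pan, in line with them. Everything ends upright and let go, and the big stopper, the steel dish and the white jar stay where they are.

Things in the scene. Friction and masses are not known exactly. Their poses are not given: they have to be found in the camera images.
- flask: Conical flask of whitish plastic, loose, standing upright, 120 mm high. The cone is 66 mm across at the foot, narrowing to a 32 mm neck at 78 mm height; the neck is a straight tube from 78 to 120 mm (outside 32 mm, bore 25 mm, 42 mm deep). About 0.15 kg. Grip it by the neck. Origin: centre of its underside, z up.
- stopper: Small black rubber stopper, loose, upright, 40 mm high: plug 21 mm wide (16 at its foot), 16 mm long; above its flat shoulder a round head 36 mm wide, z 16 to 40 mm, 2 mm wider all round than the flask neck: grip only the head, tips above the shoulder. 2 mm play in the neck. Fully home: shoulder on the rim, origin 104 mm above the flask's. Origin: centre of the plug's foot, z up.
- beaker: Open stainless steel beaker, loose, upright, 50 mm across at the rim, a little narrower below, 65 mm high, empty, about 0.11 kg. Grip it across the outside about 45 mm up. Origin: centre of its underside.
- indicator: Amber glass bottle with a pale label and a black cap, loose, upright, body 42 mm across, 85 mm high in all with shoulders tapering to the cap over the upper third; about 0.13 kg. Grip the body about 40 mm above the bench. Origin: centre of its underside.
- stirrer_plate (a point): Centre of the top face of the aluminium plate (110 mm across, 55 mm above the bench) on the grey magnetic stirrer, a fixed box 140 by 120 mm and 47 mm high. z up; x points to the stirrer's rear, away from its black knob; the plate centre lies 15 mm behind the housing's centre.
- balance_pan (a point): Centre of the top face of the round steel pan (100 mm across, 55 mm above the bench) on the white balance, a fixed box 150 by 130 mm and 40 mm high with a green display in front. Pan and stirrer plate stand side by side about 320 mm apart; either may be the left one. x points to its rear; the pan lies 15 mm behind the housing's centre.
- big_stopper: The big stopper, not to be used: plain black rubber cone, 48 mm across below, 60 mm above, 36 mm high. Leave it. Origin: centre of its underside.
- dish: Low open steel dish, 72 mm across, 22 mm high. Leave it. Origin: centre of its underside.
- jar: White plastic screw jar with white lid, 50 mm across, 55 mm high. Leave it. Origin: centre of its underside.
Things that resemble listed ones, but are neither listed nor needed, are in the scene too. Leave any yellow look-alike of the stopper alone. Of the things that look like the flask, the smaller one is meant.

How it is judged:
By the outcome, as a careful person would: the job done as asked, in the order asked, and still so for the second after the job is handed in, with the robot touching nothing.
It also fails if it takes over 120 s, if anything falls off the work surface, if the arm or the gripper's body presses on something with over 40 N, if the wrist force passes 120 N, or if a joint passes its speed limit or range.

### The arm

A 6-joint arm with a two-finger parallel gripper is mounted at the origin on the work surface. World frame = base frame: x ahead of the robot, y to its left, z up, the work surface at z = 0. Lengths are in m, angles in rad, forces in N, time in s.
With the tool pointing down it reaches from about 0.425 to 0.95 m from the base axis. Payload 3.5 kg.
Tool frame: the origin (TCP) lies midway between the tips of the shut fingers; the grasp point (between the pads) lies ctrl.grasp_offset behind it (ctrl.grasp_offset is the distance from the TCP to the grasp point, in m); x points along the fingers, y is the direction in which the jaws open and shut, and the axes are right-handed (so a half turn about x gives the same grasp; the last joint's range is limited). The gripper opens to 85 mm and grips with 20 to 120 N. Pads are 22 mm wide; open, the fingers measure 114 mm over their backs; the gripper's body (76 mm by 85 mm) begins 54 mm behind the grasp point. The pads swing forward as they close: fully open they stand 13 mm farther back than shut.
Start: joints at [1.176, 0.286, 1.577, -0, 1.279, -0.15], TCP at [0.164, 0.655, 0.231] pointing down, gripper open.
Joint ranges: [-2.77, 2.77], [-0.9, 2.22], [0.21, 2.48], [-1.53, 4.67], [0.24, 2.81], [-2.84, 2.84]. Speed limits (rad/s): [2.79, 2.79, 3.14, 3.14, 3.14, 3.14].

### API

Orientations are given as a unit quaternion [x, y, z, w].
In Python, from plant import readout, read_camera, sign_off, ctrl gives the robot as it stands.
- The arm moves only by the tool drive_tool, never from a script. Its argument "steps" is a list of rows, each a list of 5 numbers: the shift along the tool's x, y, z in cm, then the turn about the tool's x in degrees, then the opening, from 0 (shut) to 1 (fully open). A call has 1 to 10 rows; each row shifts and turns the commanded pose from where the row before left it, along the tool's axes as they then stand; what a row does not reach is not made up. A row lasts 1/10 s, in which the tool goes at most 50 mm and 8.59 degrees, less where a joint would pass 70% of its speed; a pose out of reach is approached as far as the arm can. A call is refused whole if a number of a shift passes 5 or a number of a turn 8.59, either way. A call with a gripper value outside its range is refused whole. The fingers move at their own pace and stop on an object; "force" is the grip in N (left out, the last holds). Time passes only in rows, so rows that do not move let the fingers close. It gives the time, the measured TCP pose, the force and the opening at its end, in the units of the state.
- readout.get_state(): the state, without advancing time (a new reading comes with each control period).
- read_camera(name): name is "scene" or "top"; returns a dict with "frame" (420x560x3 uint8, red, green, blue), "vertical_fov" (degrees; the focal length in pixels is half the picture's height over the tangent of half this angle, whatever the lens; pixels are square), "cx", "cy" (the principal point, pixels), "eye" and "orientation" of the camera in the world. Camera axes: x right, y up, looking along -z (the intrinsics and any distortion apply to the point x, -y, -z); pixel columns grow to the right and rows downward; lengths in m; the calibration is good to about 2 mm. A picture is of the moment at which its call begins. There is no depth.
- sign_off(): hands the job in, once; it reports no verdict.
The state is a dict: "time": time; "qpos": joint angles; "dq": joint speeds; "joint_efforts": joint torques, N m; "eef_pos": TCP position; "tcp_rot": TCP orientation; "contact_force": force on the tool from outside, world axes, zero at the start; "wrist_torque": the same for the moment, N m; "opening": opening from 0.0 (shut) to 1.0 (fully open).
Only numpy, scipy, OpenCV 4.12 (cv2) and the standard library are available. Lean on these libraries where they do the work, as an engineer would, in place of code of your own. Each camera call takes 0.05 s, during which the arm holds its last target. There are 200 camera calls.

## Working session

There is one attempt and no reset: what is moved stays moved. The work goes in short steps, Python scripts to look and compute and a tool call to move; the robot and the scene stay as the last step left them, time stands still between calls to the robot, and variables do not carry over. Pictures are saved under pics/ and viewed, about 12 in all and at most 16, crops included, and the job is handed in when it is done.

Besides the shell and the picture viewer there is one more tool, called after "Request:" by a JSON object that holds its "name" and its "arguments". drive_tool: Moves the arm, as the interface text tells. Its arguments: {"type":"object","properties":{"steps":{"type":"array","items":{"type":"array","items":{"type":"number"}}},"force":{"type":"number"}},"required":["steps"]}

```bash
ls; mkdir -p pics; python3 - <<'E'
from plant import readout, read_camera, ctrl
import cv2,numpy as np
for n in("scene","top"):
    c=read_camera(n); print(n,{k:v for k,v in c.items() if k!='frame'})
    cv2.imwrite(f"pics/{n}0.png",cv2.cvtColor(c['frame'],cv2.COLOR_RGB2BGR))
print(ctrl.grasp_offset, readout.get_state())
E
```

```text
pics
scene {'vertical_fov': 49.090682480799956, 'cx': 283.1919443647095, 'cy': 209.47768208372045, 'eye': array([1.14044638, 0.44158385, 0.74168472]), 'orientation': array([0.18795531, 0.37049564, 0.81120664, 0.41152105])}
top {'vertical_fov': 49.69229568985969, 'cx': 281.49237387583884, 'cy': 218.39375663764412, 'eye': array([ 0.32345846, -0.02250148,  1.31615503]), 'orientation': array([ 0.04637016, -0.04876106, -0.69609184,  0.7147925 ])}
0.0187 {'time': 0.1, 'qpos': array([ 1.17598245e+00,  2.87148511e-01,  1.57803621e+00,  1.55660271e-05,
        1.27858028e+00, -1.50017444e-01]), 'dq': array([ 0.00118473, -0.00263932, -0.00366426, -0.00017958,  0.00065393,
        0.00055117]), 'joint_efforts': array([ 1.41221120e-03, -4.07294905e+01, -2.93700171e+01, -1.24555654e-04,
        3.42780091e-03,  7.99931513e-06]), 'eef_pos': array([0.16334147, 0.65432974, 0.23003482]), 'tcp_rot': array([ 0.08559589,  0.70202781, -0.0870725 ,  0.70160436]), 'contact_force': array([ 0.01086119,  0.90242533, -0.79746645]), 'wrist_torque': array([ 0.02393868,  0.03944175, -0.04925179]), 'opening': 1.00359900003872}
```

View pics/scene0.png

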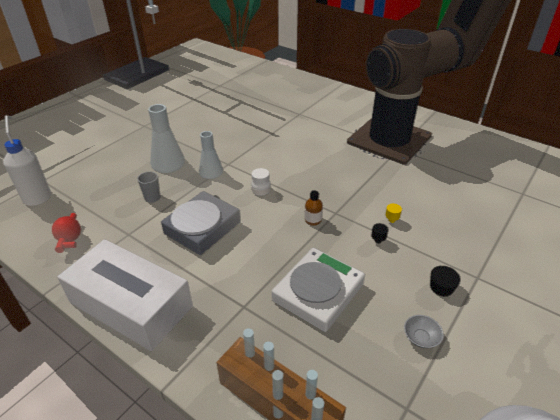

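View pics/top0.png

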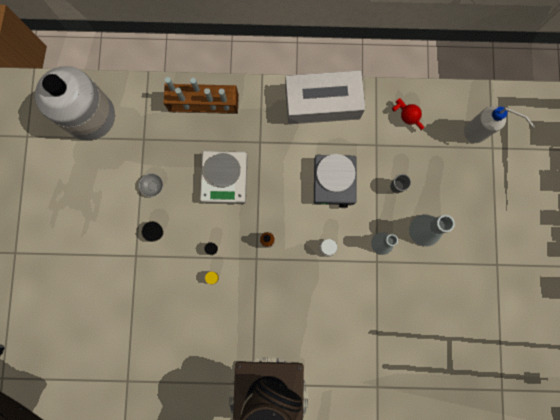

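```bash
cat > h.py <<'E'
import numpy as np, cv2
from scipy.spatial.transform import Rotation as R
from plant import readout, read_camera, ctrl
def snap(n,save=None):
    c=read_camera(n); c['R']=R.from_quat(c['orientation']).as_matrix()
    c['f']=c['frame'].shape[0]/2/np.tan(np.radians(c['vertical_fov'])/2)
    if save: cv2.imwrite(f"pics/{save}.png",cv2.cvtColor(c['frame'],cv2.COLOR_RGB2BGR))
    return c
def proj(c,p):
    q=c['R'].T@(np.asarray(p)-c['eye']); return np.array([c['cx']+c['f']*q[0]/-q[2], c['cy']-c['f']*q[1]/-q[2]])
def ray(c,uv):
    return c['R']@np.array([(uv[0]-c['cx'])/c['f'],-(uv[1]-c['cy'])/c['f'],-1])
def onz(c,uv,z):
    d=ray(c,uv); return c['eye']+d*(z-c['eye'][2])/d[2]
def tri(c1,u1,c2,u2):
    A=[];b=[]
    for c,u in((c1,u1),(c2,u2)):
        d=ray(c,u);d/=np.linalg.norm(d);M=np.eye(3)-np.outer(d,d);A.append(M);b.append(M@c['eye'])
    return np.linalg.lstsq(np.vstack(A),np.hstack(b),rcond=None)[0]
def crop(c,u0,v0,w,h,s,name):
    im=c['frame'][v0:v0+h,u0:u0+w]; cv2.imwrite(f"pics/{name}.png",cv2.cvtColor(cv2.resize(im,None,fx=s,fy=s,interpolation=cv2.INTER_CUBIC),cv2.COLOR_RGB2BGR))
E
python3 - <<'E'
from h import *
T=snap("top");S=snap("scene")
s=readout.get_state()
for c in(T,S):
    print(c.keys(),proj(c,s['eef_pos']),proj(c,[0,0,0]),R.from_quat(c['orientation']).as_matrix().round(3).tolist())
for n,u,z in [('flask',(391,240),.12),('bigfl',(445,224),.18),('beaker',(402,182),.065),('stop',(211,248),.04),('yel',(212,278),.04),('ind',(267,238),.085),('jar',(329,246),.055),('plate',(336,173),.055),('pan',(221,169),.055),('bigst',(152,231),.036),('dish',(149,185),.022)]:
    p=onz(T,u,z); print(n,p.round(3),'scene px',proj(S,p).round(0))
# crops: top work area, scene work area
a=cv2.resize(T['frame'][140:300,130:410],None,fx=2.85,fy=2.85,interpolation=cv2.INTER_CUBIC)
cv2.imwrite("pics/c1.png",cv2.cvtColor(a,cv2.COLOR_RGB2BGR))
E
```

```text
dict_keys(['frame', 'vertical_fov', 'cx', 'cy', 'eye', 'orientation', 'R', 'f']) [-14.10836263 341.62135226] [267.91827632 396.96254369] [[0.026, 0.991, -0.134], [-1.0, 0.027, 0.002], [0.005, 0.134, 0.991]]
dict_keys(['frame', 'vertical_fov', 'cx', 'cy', 'eye', 'orientation', 'R', 'f']) [695.31487123 183.33761235] [389.03966987 138.47468536] [[-0.591, -0.528, 0.61], [0.807, -0.387, 0.446], [0.0, 0.756, 0.655]]
flask [ 0.436 -0.316  0.12 ] scene px [207. 133.]
bigfl [ 0.474 -0.438  0.18 ] scene px [159. 104.]
beaker [ 0.606 -0.361  0.065] scene px [148. 176.]
stop [0.407 0.171 0.04 ] scene px [380. 227.]
yel [0.324 0.165 0.04 ] scene px [393. 206.]
ind [0.435 0.014 0.085] scene px [314. 191.]
jar [ 0.42  -0.159  0.055] scene px [260. 172.]
plate [ 0.629 -0.176  0.055] scene px [196. 214.]
pan [0.632 0.151 0.055] scene px [317. 281.]
bigst [0.451 0.341 0.036] scene px [445. 274.]
dish [0.586 0.363 0.022] scene px [427. 330.]
```

View pics/c1.png

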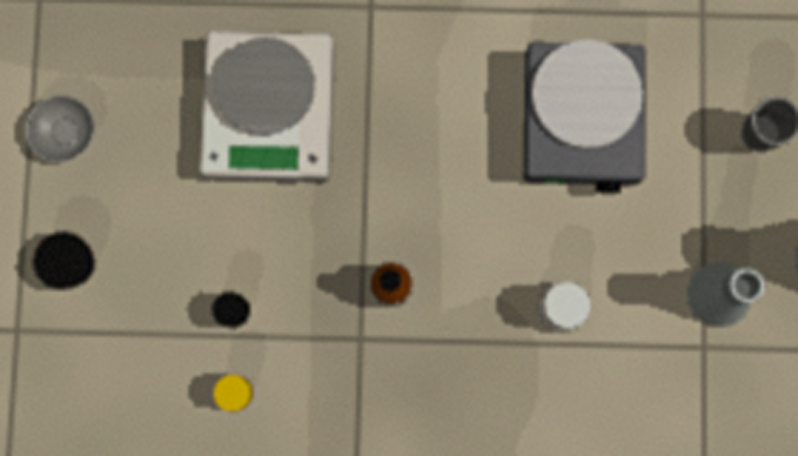

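Candidates: flask — small one, top (391,240), against the big one at (445,224). Small stopper — (211,248) black, against yellow (212,278) and the big black (152,231). Beaker — (402,182), against the dish at (149,185). Indicator (267,238). The crop confirms these choices. I'll refine the positions now.

```bash
cat > fit.py <<'E'
from h import *
def blob(c,mask,near,hull=True):
    n,l,st,ce=cv2.connectedComponentsWithStats(mask.astype(np.uint8))
    i=1+np.argmin(np.linalg.norm(ce[1:]-near,axis=1)+1000*(st[1:,4]<12))
    cs,_=cv2.findContours((l==i).astype(np.uint8),cv2.RETR_EXTERNAL,cv2.CHAIN_APPROX_NONE)
    k=cv2.convexHull(max(cs,key=len)); m=cv2.moments(k)
    return np.array([m['m10']/m['m00'],m['m01']/m['m00']]),st[i]
E
python3 - <<'E'
from fit import *
T=snap("top");S=snap("scene")
hsv=cv2.cvtColor(T['frame'],cv2.COLOR_RGB2HSV);H,Sa,V=[hsv[...,i].astype(int) for i in range(3)]
print('plate px',hsv[173,336],'pan',hsv[169,221],'house',hsv[173,235],'bench',hsv[220,300], 'stir house',hsv[198,330])
for n,m,u,z in [('plate',(V>150)&(Sa<20),(336,173),.055),('pan',(V<150)&(Sa<25)&(V>60),(221,169),.055),('stop',V<45,(211,248),.036),('capind',V<45,(267,238),.085),('yel',(Sa>150)&(H>20)&(H<35),(212,278),.036),('jar',(V>170)&(Sa<25),(329,247),.055),('big',V<45,(152,231),.03)]:
    p,st=blob(T,m,u);w=onz(T,p,z);print(n,p.round(1),st,w.round(4))
crop(T,370,165,90,90,6,"c2")
E
```

```text
plate px [ 24  14 178] pan [ 23  20 112] house [ 18  23 112] bench [ 21  52 161] stir house [ 0  3 92]
plate [335.7 172.4] [ 317  155   38   36 1073] [ 0.6306 -0.1755  0.055 ]
pan [222.3 170. ] [205 153  35  35 923] [0.6288 0.1474 0.055 ]
stop [210.5 248.2] [205 243  12  11 112] [0.4067 0.1735 0.036 ]
capind [266. 238.] [263 235   7   7  44] [0.4354 0.0162 0.085 ]
yel [211.2 277.5] [205 272  14  12 136] [0.3249 0.1677 0.036 ]
jar [328.9 246.5] [322 239  15  16 186] [ 0.4188 -0.1587  0.055 ]
big [151.7 231.1] [142 222  21  19 314] [0.4513 0.3437 0.03  ]
```

View pics/c2.png

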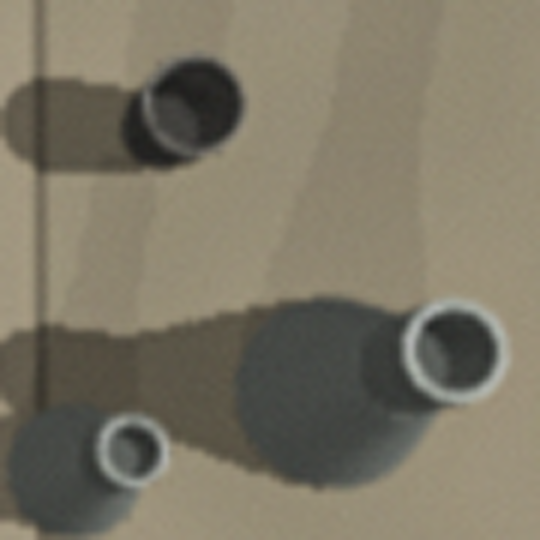

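```bash
cat > go.py <<'E'
# go.py x y z : tool-axis shift (cm) from the measured TCP to world target
from h import *
import sys
s=readout.get_state();M=R.from_quat(s['tcp_rot']).as_matrix()
print('t',s['time'].__round__(2),'tcp',s['eef_pos'].round(4),'open',round(s['opening'],3),'F',s['contact_force'].round(1),'q',s['qpos'].round(2))
print('axes x,y,z in world (rows):',M.T.round(3).tolist(),'jaw yaw deg',np.degrees(np.arctan2(M[1,1],M[0,1])).round(2))
if len(sys.argv)>3:
    d=np.array(list(map(float,sys.argv[1:4])))-s['eef_pos'];print('tool cm',(M.T@d*100).round(2))
E
python3 - <<'E'
from h import *
T=snap("top")
print('flask',onz(T,(391.6,239.6),.12),'beaker',onz(T,(401.8,182.1),.065))
E
python3 go.py
```

```text
flask [ 0.43670641 -0.31738952  0.12      ] beaker [ 0.60527238 -0.36077042  0.065     ]
t 0.35 tcp [0.1635 0.6547 0.231 ] open 0.997 F [ 0.2 -0.6 -0.6] q [ 1.18  0.29  1.58 -0.    1.28 -0.15]
axes x,y,z in world (rows): [[-0.0, -0.001, -1.0], [0.242, 0.97, -0.001], [0.97, -0.242, -0.0]] jaw yaw deg 75.97
```

Request:
{"name": "drive_tool", "arguments": {"steps": [[0, 0, 0, -7, 1], [0, 0, 0, -7, 1], [0, -3.8, 3.2, 0, 1], [0, -3.8, 3.2, 0, 1], [0, -3.8, 3.2, 0, 1], [0, -3.8, 3.2, 0, 1], [0, -3.8, 3.2, 0, 1], [0, -3.8, 3.2, 0, 1], [0, -3.8, 3.2, 0, 1], [0, -3.8, 3.2, 0, 1]], "force": 40}}

```text
time: 1.35
eef_pos: [0.4204, 0.3491, 0.2317]
tcp_rot: [0.0, 0.707, 0.0, 0.707]
contact_force: [1.6, 0.5, 0.0]
opening: 1.003
```

Request:
{"name": "drive_tool", "arguments": {"steps": [[0, -4.8, 0.5, 0, 1], [0, -4.8, 0.5, 0, 1], [0, -4.8, 0.5, 0, 1], [0, -4.8, 0.5, 0, 1], [0, -4.8, 0.5, 0, 1], [0, -4.8, 0.5, 0, 1], [0, -4.8, 0.5, 0, 1], [0, -4.8, 0.5, 0, 1], [0, -4.8, 0.5, 0, 1], [0, 0, 0, 0, 1]]}}

```text
time: 2.35
eef_pos: [0.4646, -0.0862, 0.2318]
tcp_rot: [0.002, 0.707, -0.003, 0.707]
contact_force: [0.8, 1.0, -0.3]
opening: 1.0
```

```bash
python3 go.py .4367 -.3174 .20
```

```text
t 2.35 tcp [ 0.4646 -0.0862  0.2318] open 1.0 F [ 0.8  1.  -0.3] q [-0.4  -0.18  2.06 -0.    1.26 -1.96]
axes x,y,z in world (rows): [[0.001, -0.002, -1.0], [0.008, 1.0, -0.002], [1.0, -0.008, 0.001]] jaw yaw deg 89.57
tool cm [  3.23 -23.13  -2.61]
```

Request:
{"name": "drive_tool", "arguments": {"steps": [[0.5, -3.85, -0.44, 0, 1], [0.5, -3.85, -0.44, 0, 1], [0.5, -3.85, -0.44, 0, 1], [0.5, -3.85, -0.44, 0, 1], [0.5, -3.85, -0.44, 0, 1], [0.5, -3.85, -0.44, 0, 1], [0, 0, 0, 0, 1], [0, 0, 0, 0, 1]]}}

```text
time: 3.15
eef_pos: [0.4377, -0.312, 0.201]
tcp_rot: [0.001, 0.707, -0.0, 0.707]
contact_force: [-0.4, 0.4, 0.8]
opening: 1.004
```

```bash
python3 go.py .4367 -.3174 .078; python3 -c "
from h import *
c=snap('scene');crop(c,120,60,160,140,5,'c3')"
```

```text
t 3.15 tcp [ 0.4377 -0.312   0.201 ] open 1.004 F [-0.4  0.4  0.8] q [-0.81  0.01  1.94  0.    1.19 -2.38]
axes x,y,z in world (rows): [[-0.0, 0.001, -1.0], [0.002, 1.0, 0.001], [1.0, -0.002, -0.0]] jaw yaw deg 89.91
tool cm [12.3  -0.55 -0.09]
```

View pics/c3.png

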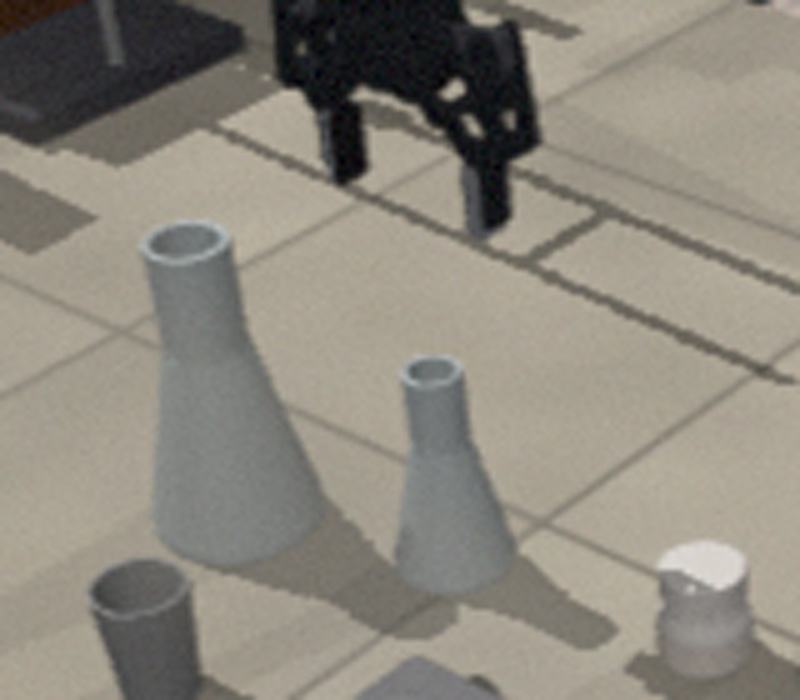

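Request:
{"name": "drive_tool", "arguments": {"steps": [[0, -0.55, 0, 0, 1], [3.0, 0, -0.1, 0, 1], [3.0, 0, 0, 0, 1], [3.0, 0, 0, 0, 1], [2.3, 0, 0, 0, 1], [1.0, 0, 0, 0, 1], [0, 0, 0, 0, 1]]}}

```text
time: 3.9
eef_pos: [0.4364, -0.3164, 0.0771]
tcp_rot: [0.0, 0.708, 0.001, 0.706]
contact_force: [0.1, 0.2, 0.8]
opening: 1.003
```

```bash
python3 go.py .4367 -.3174 .078; python3 -c "
from h import *
c=snap('scene');crop(c,150,80,120,105,6,'c4');print(proj(c,[.4377,-.312,.214]))"
```

```text
t 3.9 tcp [ 0.4364 -0.3164  0.0771] open 1.003 F [0.1 0.2 0.8] q [-0.82  0.17  2.02  0.    0.95 -2.39]
axes x,y,z in world (rows): [[-0.002, 0.002, -1.0], [-0.001, 1.0, 0.002], [1.0, 0.001, -0.002]] jaw yaw deg 90.04
tool cm [-0.09 -0.1   0.03]
[203.26777679 100.17829387]
```

View pics/c4.png

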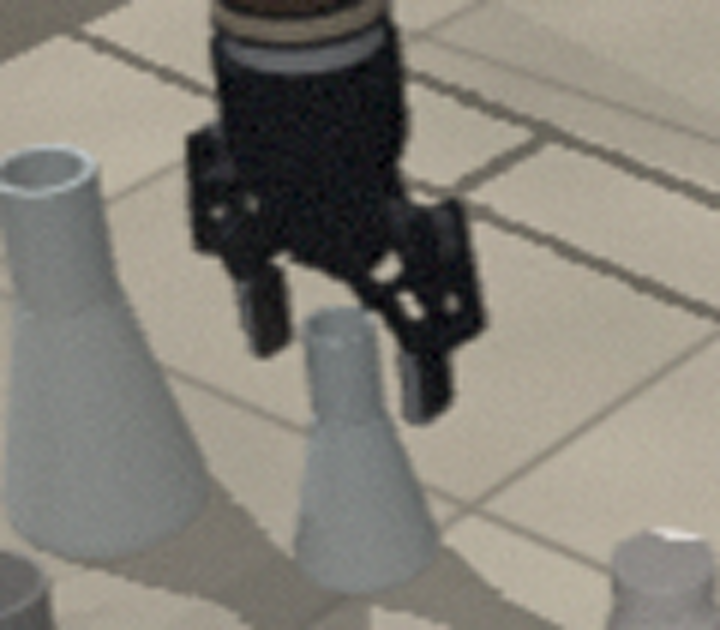

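The fingers straddle the small flask's neck (crop ~(340,365)), well centred, so I'll grip and lift.

Request:
{"name": "drive_tool", "arguments": {"steps": [[0, 0, 0, 0, 0], [0, 0, 0, 0, 0], [0, 0, 0, 0, 0], [0, 0, 0, 0, 0], [0, 0, 0, 0, 0], [0, 0, 0, 0, 0], [0, 0, 0, 0, 0], [-1, 0, 0, 0, 0], [-3, 0, 0, 0, 0], [-3, 0, 0, 0, 0]], "force": 40}}

```text
time: 4.95
eef_pos: [0.4357, -0.3168, 0.1477]
tcp_rot: [0.001, 0.708, 0.001, 0.706]
contact_force: [-0.0, 0.1, -0.6]
opening: 0.373
```

Request:
{"name": "drive_tool", "arguments": {"steps": [[-3, 0, 0, 0, 0], [-2, 0, 0, 0, 0], [0, 0, 2, 0, 0], [0, 0, 3, 0, 0], [0, 0, 3, 0, 0], [0, 2, 3, 0, 0], [0, 2, 3, 0, 0], [0, 2, 2, 0, 0], [0, 2, 1, 0, 0], [0, 1, 0, 0, 0]]}}

```text
time: 5.95
eef_pos: [0.6073, -0.2259, 0.1974]
tcp_rot: [-0.0, 0.708, 0.001, 0.707]
contact_force: [0.4, -0.4, -1.2]
opening: 0.367
```

```bash
python3 go.py .6306 -.1755 .19; python3 -c "
from h import *
c=snap('scene');crop(c,110,60,160,180,3.3,'c5')"
```

```text
t 5.95 tcp [ 0.6073 -0.2259  0.1974] open 0.367 F [ 0.4 -0.4 -1.2] q [-0.51  0.26  1.68  0.    1.21 -2.09]
axes x,y,z in world (rows): [[-0.001, 0.001, -1.0], [-0.002, 1.0, 0.001], [1.0, 0.002, -0.001]] jaw yaw deg 90.1
tool cm [0.74 5.04 2.34]
```

View pics/c5.png

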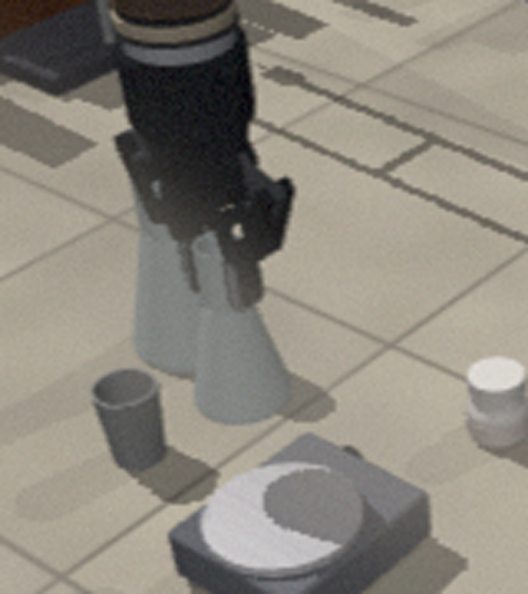

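Request:
{"name": "drive_tool", "arguments": {"steps": [[0, 2.5, 1.2, 0, 0], [0, 2.5, 1.1, 0, 0], [2, 0, 0, 0, 0], [2, 0, 0, 0, 0], [1, 0, 0, 0, 0], [0.7, 0, 0, 0, 0], [0, 0, 0, 0, 0], [0, 0, 0, 0, 0]]}}

```text
time: 6.8
eef_pos: [0.63, -0.1785, 0.1421]
tcp_rot: [0.0, 0.707, -0.001, 0.707]
contact_force: [0.1, -0.4, -1.3]
opening: 0.374
```

```bash
python3 go.py .6306 -.1755 .1325
```

```text
t 6.8 tcp [ 0.63   -0.1785  0.1421] open 0.374 F [ 0.1 -0.4 -1.3] q [-0.43  0.32  1.7  -0.    1.12 -2.  ]
axes x,y,z in world (rows): [[0.001, -0.001, -1.0], [0.001, 1.0, -0.001], [1.0, -0.001, 0.001]] jaw yaw deg 89.94
tool cm [0.96 0.3  0.06]
```

Request:
{"name": "drive_tool", "arguments": {"steps": [[0.3, 0.3, 0.1, 0, 0], [0.3, 0, 0, 0, 0], [0.2, 0, 0, 0, 0], [0.1, 0, 0, 0, 0], [0, 0, 0, 0, 0], [0, 0, 0, 0, 0]]}}

```text
time: 7.4
eef_pos: [0.6313, -0.1748, 0.1345]
tcp_rot: [-0.0, 0.707, -0.0, 0.707]
contact_force: [-2.4, 1.4, 5.3]
opening: 0.37
```

```bash
python3 go.py .6306 -.1755 .1325; python3 - <<'E'
from fit import *
T=snap('top','top6');crop(T,300,140,80,80,7,'c6')
E
```

```text
t 7.4 tcp [ 0.6313 -0.1748  0.1345] open 0.37 F [-2.4  1.4  5.3] q [-0.42  0.33  1.7   0.    1.1  -2.  ]
axes x,y,z in world (rows): [[0.001, -0.0, -1.0], [0.0, 1.0, -0.0], [1.0, -0.0, 0.001]] jaw yaw deg 89.99
tool cm [ 0.2  -0.07 -0.07]
```

View pics/c6.png

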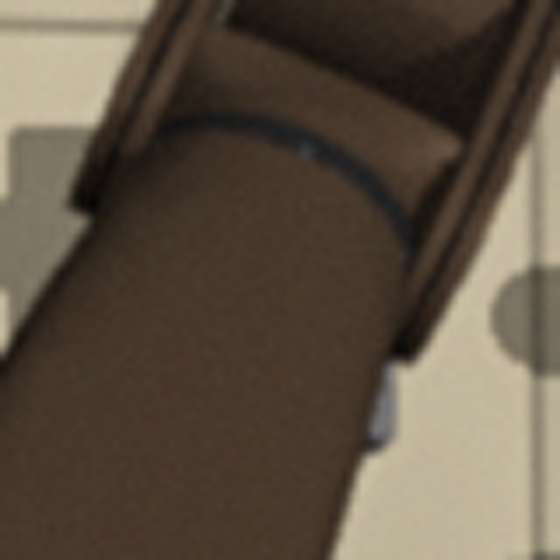

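Request:
{"name": "drive_tool", "arguments": {"steps": [[-0.1, 0, 0, 0, 0.7], [0, 0, 0, 0, 1], [0, 0, 0, 0, 1], [0, 0, 0, 0, 1], [0, 0, 0, 0, 1], [-1, 0, 0, 0, 1], [-3, 0, 0, 0, 1], [-3, 0, 0, 0, 1], [-3, 0, 0, 0, 1]]}}

```text
time: 8.35
eef_pos: [0.6308, -0.1748, 0.2351]
tcp_rot: [0.0, 0.707, -0.0, 0.707]
contact_force: [0.3, -0.0, 0.1]
opening: 0.997
```

Request:
{"name": "drive_tool", "arguments": {"steps": [[0, 3.8, -2.4, 0, 1], [0, 3.8, -2.4, 0, 1], [0, 3.8, -2.4, 0, 1], [0, 3.8, -2.4, 0, 1], [0, 3.8, -2.4, 0, 1], [0, 3.8, -2.4, 0, 1], [0, 3.8, -2.4, 0, 1], [0, 3.8, -2.4, 0, 1], [0, 3.8, -2.4, 0, 1], [0, 0, 0, 0, 1]]}}

```text
time: 9.35
eef_pos: [0.4124, 0.1706, 0.2341]
tcp_rot: [-0.001, 0.707, 0.002, 0.707]
contact_force: [0.1, -0.7, 0.2]
opening: 0.998
```

```bash
python3 go.py .4067 .1735 .016; python3 - <<'E'
from fit import *
T=snap('top');S=snap('scene')
a=cv2.resize(T['frame'][130:210,300:380],None,fx=5,fy=5,interpolation=cv2.INTER_CUBIC)
b=cv2.resize(S['frame'][160:240,150:230],None,fx=5,fy=5,interpolation=cv2.INTER_CUBIC)
cv2.imwrite('pics/c7.png',cv2.cvtColor(np.hstack([a,b]),cv2.COLOR_RGB2BGR))
E
```

```text
t 9.35 tcp [0.4124 0.1706 0.2341] open 0.998 F [ 0.1 -0.7  0.2] q [ 0.16 -0.24  2.11  0.    1.27 -1.41]
axes x,y,z in world (rows): [[0.001, 0.002, -1.0], [-0.006, 1.0, 0.002], [1.0, 0.006, 0.001]] jaw yaw deg 90.32
tool cm [21.81  0.26 -0.58]
```

View pics/c7.png

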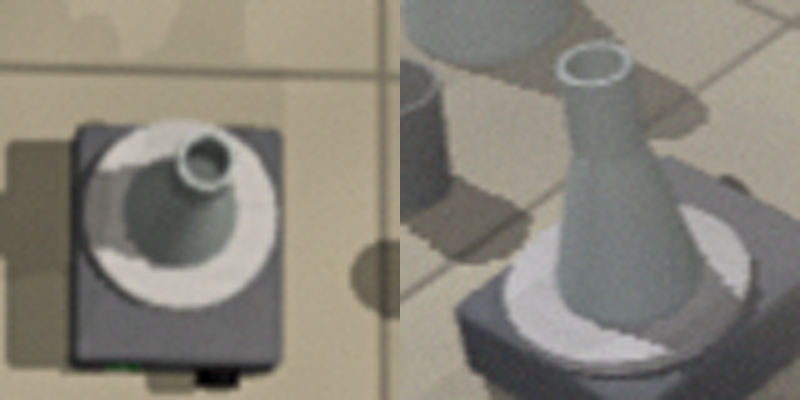

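Flask stands alone on the plate: rim at top px (341,162), scene px (188.5,172.6). Now the stopper.

Request:
{"name": "drive_tool", "arguments": {"steps": [[4, 0.25, -0.55, 0, 1], [4, 0, 0, 0, 1], [4, 0, 0, 0, 1], [4, 0, 0, 0, 1], [2.5, 0, 0, 0, 1], [1, 0, 0, 0, 1], [0, 0, 0, 0, 1], [0, 0, 0, 0, 1]]}}

```text
time: 10.25
eef_pos: [0.4111, 0.1695, 0.0396]
tcp_rot: [0.001, 0.706, -0.0, 0.708]
contact_force: [0.4, -0.8, 0.5]
opening: 0.997
```

```bash
python3 go.py .4067 .1735 .016; python3 - <<'E'
from fit import *
T=snap('top');S=snap('scene')
p=tri(T,(340.8,162.2),S,(188.4,172.6)); print('rim',p, 'onz',onz(T,(340.8,162.2),.175),onz(S,(188.4,172.6),.175))
print('exp',proj(T,[.6308,-.1748,.175]),proj(S,[.6308,-.1748,.175]))
hs=cv2.cvtColor(S['frame'],cv2.COLOR_RGB2HSV)
crop(S,335,180,90,80,7,'c8')
E
```

```text
t 10.25 tcp [0.4111 0.1695 0.0396] open 0.997 F [ 0.4 -0.8  0.5] q [ 0.16  0.04  2.26 -0.    0.85 -1.41]
axes x,y,z in world (rows): [[0.002, 0.0, -1.0], [0.001, 1.0, 0.0], [1.0, -0.001, 0.002]] jaw yaw deg 89.92
tool cm [ 2.36  0.4  -0.45]
rim [ 0.63059185 -0.1752304   0.17114062] onz [ 0.62868793 -0.17372048  0.175     ] [ 0.63451974 -0.17236668  0.175     ]
exp [341.22440861 161.41540357] [188.84448872 171.33272835]
```

View pics/c8.png

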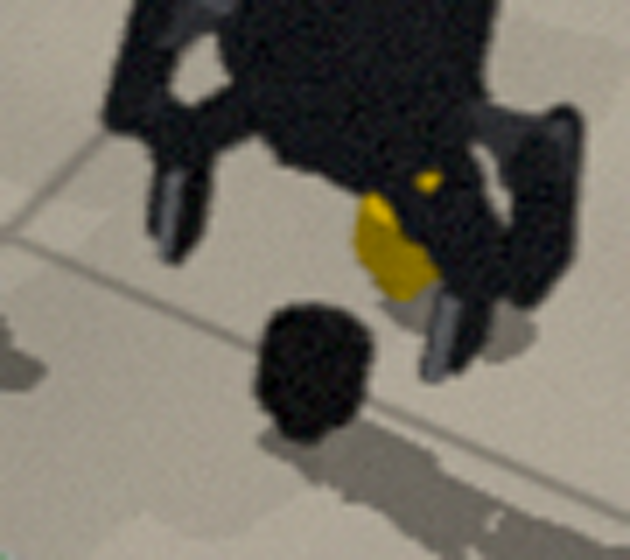

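```bash
python3 - <<'E'
from fit import *
T=snap('top');S=snap('scene')
print('grip',onz(S,(378.2,225.5),.0526))
for z in(.028,.04):print(proj(S,[.4075,.1745,z]))
V=cv2.cvtColor(S['frame'],cv2.COLOR_RGB2HSV)[...,2]
m=(V<45);m[:222]=False
p,st=blob(S,m,(380,233));print('scene blob',p,st,onz(S,p,.022),onz(S,p,.025))
E
```

```text
grip [0.41863021 0.17227636 0.0526    ]
[379.90958547 231.19849375]
[380.65056406 227.29889737]
scene blob [379.17238749 232.55606407] [372 224  16  19 235] [0.40632307 0.17296441 0.022     ] [0.40938326 0.17408415 0.025     ]
```

Request:
{"name": "drive_tool", "arguments": {"steps": [[0, 0.45, -0.4, 0, 1], [0, 0, 0, 0, 1], [1.3, 0, 0, 0, 1], [1, 0, 0, 0, 1], [0, 0, 0, 0, 1], [0, 0, 0, 0, 1]]}}

```text
time: 11.05
eef_pos: [0.4051, 0.1743, 0.0151]
tcp_rot: [0.0, 0.707, -0.0, 0.707]
contact_force: [-0.3, -0.2, 1.1]
opening: 1.003
```

```bash
python3 go.py .407 .174 .016
```

```text
t 11.05 tcp [0.4051 0.1743 0.0151] open 1.003 F [-0.3 -0.2  1.1] q [ 0.18  0.08  2.27  0.    0.79 -1.4 ]
axes x,y,z in world (rows): [[-0.001, -0.0, -1.0], [0.0, 1.0, -0.0], [1.0, -0.0, -0.001]] jaw yaw deg 89.98
tool cm [-0.09 -0.03  0.19]
```

Request:
{"name": "drive_tool", "arguments": {"steps": [[-0.1, 0, 0.2, 0, 1], [0, 0, 0, 0, 0.2], [0, 0, 0, 0, 0.2], [0, 0, 0, 0, 0.2], [0, 0, 0, 0, 0.2], [0, 0, 0, 0, 0.2], [0, 0, 0, 0, 0.2], [-1, 0, 0, 0, 0.2], [-3, 0, 0, 0, 0.2], [-4, 0, 0, 0, 0.2]], "force": 40}}

```text
time: 12.05
eef_pos: [0.4053, 0.1738, 0.0955]
tcp_rot: [-0.0, 0.709, -0.001, 0.705]
contact_force: [0.3, 0.1, -0.0]
opening: 0.395
```

Request:
{"name": "drive_tool", "arguments": {"steps": [[-4, 0, 0, 0, 0.2], [-4, 0, 0, 0, 0.2], [-4, 0, 0, 0, 0.2], [-2, 0, 1, 0, 0.2], [0, -2, 3, 0, 0.2], [0, -3, 3, 0, 0.2], [0, -3, 3, 0, 0.2], [0, -3, 3, 0, 0.2], [0, 0, 0, 0, 0.2], [0, 0, 0, 0, 0.2]]}}

```text
time: 13.05
eef_pos: [0.5372, 0.0637, 0.236]
tcp_rot: [0.001, 0.708, -0.001, 0.707]
contact_force: [-0.1, 0.9, -1.1]
opening: 0.392
```

```bash
python3 go.py .6308 -.1748 .23; python3 - <<'E'
from fit import *
s=readout.get_state();S=snap('scene','sc9');u=proj(S,s['eef_pos']).astype(int);print(u,proj(S,s['eef_pos']))
crop(S,u[0]-40,u[1]-40,80,80,7,'c9')
E
```

```text
t 13.05 tcp [0.5372 0.0637 0.236 ] open 0.392 F [-0.1  0.9 -1.1] q [-0.07 -0.01  1.9   0.    1.26 -1.64]
axes x,y,z in world (rows): [[-0.002, 0.0, -1.0], [0.002, 1.0, 0.0], [1.0, -0.002, -0.002]] jaw yaw deg 89.88
tool cm [  0.58 -23.83   9.42]
[310 165] [310.43410803 165.63033742]
```

View pics/c9.png

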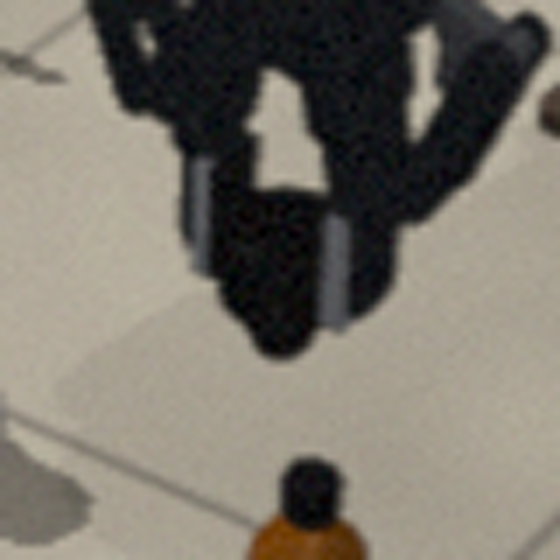

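```bash
python3 - <<'E'
from fit import *
S=snap('scene')
t=np.array([.5372,.0637,.236])
for dx in(-.006,0,.006):
    c=t+[dx,0,-.0161]
    a=np.linspace(0,6.28,40);P=np.array([proj(S,c+[.008*np.cos(i),.008*np.sin(i),0]) for i in a])
    Q=np.array([proj(S,c+[.018*np.cos(i),.018*np.sin(i),.04]) for i in a])
    f=lambda P:((P-[270,125])*7)
    print(dx,'foot',f(P).min(0),f(P).max(0),'head top',f(Q).min(0),f(Q).max(0))
E
```

```text
-0.006 foot [263.5686086 305.2056092] [321.98552466 339.71479791] head top [231.18229222 162.93592512] [366.70536705 239.10254214]
0 foot [251.29613214 315.56158543] [309.94482861 350.35894963] head top [218.39703569 172.91364993] [354.47461076 249.73604701]
0.006 foot [238.92098386 326.00362467] [297.8033026  361.09278926] head top [205.5015458  182.97608867] [342.13816568 260.46277238]
```

Request:
{"name": "drive_tool", "arguments": {"steps": [[0, -3.4, 1.35, 0, 0.2], [0, -3.4, 1.35, 0, 0.2], [0, -3.4, 1.35, 0, 0.2], [0, -3.4, 1.35, 0, 0.2], [0, -3.4, 1.35, 0, 0.2], [0, -3.4, 1.35, 0, 0.2], [0, -3.4, 1.3, 0, 0.2], [0, 0, 0, 0, 0.2], [0, 0, 0, 0, 0.2], [2, 0, 0, 0, 0.2]]}}

```text
time: 14.15
eef_pos: [0.6327, -0.1726, 0.2201]
tcp_rot: [-0.001, 0.705, -0.0, 0.709]
contact_force: [-0.5, -0.1, -1.2]
opening: 0.394
```

Request:
{"name": "drive_tool", "arguments": {"steps": [[0, 0, 0, 0, 0.2], [0, 0, 0, 0, 0.2]]}}

```text
time: 14.35
eef_pos: [0.6306, -0.172, 0.216]
tcp_rot: [-0.0, 0.708, 0.001, 0.707]
contact_force: [1.3, 0.2, 0.2]
opening: 0.397
```

```bash
python3 go.py .631 -.1749 .20; python3 - <<'E'
from fit import *
s=readout.get_state();S=snap('scene','sc10');u=proj(S,s['eef_pos'])
print(u); crop(S,150,120,80,80,7,'c10')
E
```

```text
t 14.35 tcp [ 0.6306 -0.172   0.216 ] open 0.397 F [1.3 0.2 0.2] q [-0.42  0.25  1.65  0.    1.24 -1.99]
axes x,y,z in world (rows): [[-0.001, 0.001, -1.0], [-0.001, 1.0, 0.001], [1.0, 0.001, -0.001]] jaw yaw deg 90.08
tool cm [ 1.6  -0.3   0.04]
[187.17694822 155.32810986]
```

View pics/c10.png

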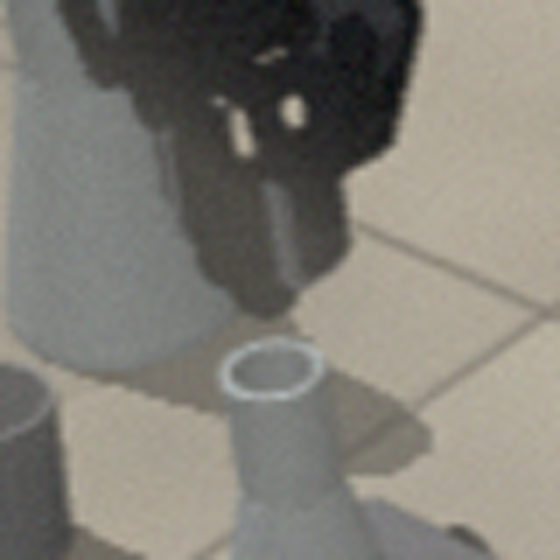

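```bash
python3 - <<'E'
from fit import *
S=snap('scene')
a=onz(S,(187.6,162.4),.1999);b=onz(S,(188.4,172.5),.175);print(a,b,b-a)
print(proj(S,[.6306,-.172,.1999]))
E
```

```text
[ 0.63267415 -0.17179813  0.1999    ] [ 0.63427014 -0.17261679  0.175     ] [ 0.001596   -0.00081866 -0.0249    ]
[188.25768718 161.89333895]
```

Request:
{"name": "drive_tool", "arguments": {"steps": [[0.5, -0.2, 0.1, 0, 0.2], [1, 0, 0, 0, 0.2], [0.8, 0, 0, 0, 0.2], [0.5, 0, 0, 0, 0.2], [0, 0, 0, 0, 0.2], [0, 0, 0, 0, 0.2]]}}

```text
time: 15.05
eef_pos: [0.6322, -0.1759, 0.188]
tcp_rot: [0.0, 0.707, -0.0, 0.707]
contact_force: [-0.2, 0.3, 0.0]
opening: 0.397
```

```bash
python3 go.py .631 -.1749 .1751
```

```text
t 15.05 tcp [ 0.6322 -0.1759  0.188 ] open 0.397 F [-0.2  0.3  0. ] q [-0.43  0.28  1.66  0.    1.2  -2.  ]
axes x,y,z in world (rows): [[-0.0, 0.0, -1.0], [0.001, 1.0, 0.0], [1.0, -0.001, -0.0]] jaw yaw deg 89.97
tool cm [ 1.29  0.1  -0.12]
```

Request:
{"name": "drive_tool", "arguments": {"steps": [[0.3, 0.05, 0, 0, 0.2], [0.3, 0, 0, 0, 0.2], [0.2, 0, 0, 0, 0.2], [0, 0, 0, 0, 0.2], [0, 0, 0, 0, 0.2]]}}

```text
time: 15.55
eef_pos: [0.6323, -0.1753, 0.1803]
tcp_rot: [0.0, 0.707, -0.0, 0.707]
contact_force: [0.5, 0.3, -1.1]
opening: 0.396
```

```bash
python3 go.py .631 -.1749 .1751
```

```text
t 15.55 tcp [ 0.6323 -0.1753  0.1803] open 0.396 F [ 0.5  0.3 -1.1] q [-0.42  0.29  1.67  0.    1.18 -2.  ]
axes x,y,z in world (rows): [[-0.0, 0.0, -1.0], [0.0, 1.0, 0.0], [1.0, -0.0, -0.0]] jaw yaw deg 89.98
tool cm [ 0.52  0.04 -0.13]
```

Entering freely at 11 mm depth with no force. I'll seat it in small steps.

Request:
{"name": "drive_tool", "arguments": {"steps": [[0.2, 0, 0, 0, 0.2], [0.15, 0, 0, 0, 0.2], [0.1, 0, 0, 0, 0.2], [0, 0, 0, 0, 0.2], [0, 0, 0, 0, 0.2]]}}

```text
time: 16.05
eef_pos: [0.6322, -0.1753, 0.1758]
tcp_rot: [0.0, 0.707, -0.0, 0.707]
contact_force: [-0.2, 0.8, -0.3]
opening: 0.395
```

Request:
{"name": "drive_tool", "arguments": {"steps": [[0.1, 0, 0, 0, 0.2], [0, 0, 0, 0, 0.2], [0, 0, 0, 0, 0.2]]}}

```text
time: 16.35
eef_pos: [0.6326, -0.1754, 0.1758]
tcp_rot: [0.0, 0.707, -0.0, 0.707]
contact_force: [-2.3, 0.7, 4.6]
opening: 0.397
```

Request:
{"name": "drive_tool", "arguments": {"steps": [[0.1, 0, 0, 0, 0.2], [0, 0, 0, 0, 0.2], [0.1, 0, 0, 0, 0.2], [0, 0, 0, 0, 0.2], [0, 0, 0, 0, 0.2]]}}

```text
time: 16.85
eef_pos: [0.6332, -0.1756, 0.1759]
tcp_rot: [-0.0, 0.706, -0.0, 0.708]
contact_force: [-2.4, 1.3, 9.6]
opening: 0.396
```

Request:
{"name": "drive_tool", "arguments": {"steps": [[-0.2, 0, 0, 0, 0.2], [0, 0, 0, 0, 0.6], [0, 0, 0, 0, 0.8], [0, 0, 0, 0, 0.8], [0, 0, 0, 0, 1], [0, 0, 0, 0, 1], [-1, 0, 0, 0, 1], [-2, 0, 0, 0, 1], [-3, 0, 0, 0, 1], [-1, 0, 0, 0, 1]]}}

```text
time: 17.85
eef_pos: [0.6339, -0.176, 0.2497]
tcp_rot: [-0.001, 0.705, -0.001, 0.709]
contact_force: [0.1, 0.0, 0.4]
opening: 1.002
```

Request:
{"name": "drive_tool", "arguments": {"steps": [[0, -3, -0.4, 0, 1], [0, -4, -0.6, 0, 1], [0, -4, -0.6, 0, 1], [0, -4, -0.6, 0, 1], [0, -3.4, -0.5, 0, 1], [0, 0, 0, 0, 1], [0, 0, 0, 0, 1]]}}

```text
time: 18.55
eef_pos: [0.6048, -0.3599, 0.2443]
tcp_rot: [0.001, 0.707, -0.0, 0.707]
contact_force: [0.1, 0.4, 0.3]
opening: 1.0
```

```bash
python3 go.py .6053 -.3608 .022; python3 - <<'E'
from fit import *
T=snap('top');S=snap('scene')
a=cv2.resize(T['frame'][130:230,320:420],None,fx=4,fy=4,interpolation=cv2.INTER_CUBIC)
b=cv2.resize(S['frame'][140:240,130:230],None,fx=4,fy=4,interpolation=cv2.INTER_CUBIC)
cv2.imwrite('pics/c11.png',cv2.cvtColor(np.hstack([a,b]),cv2.COLOR_RGB2BGR))
E
```

```text
t 18.55 tcp [ 0.6048 -0.3599  0.2443] open 1.0 F [0.1 0.4 0.3] q [-0.68  0.34  1.49  0.    1.32 -2.25]
axes x,y,z in world (rows): [[-0.0, 0.001, -1.0], [0.002, 1.0, 0.001], [1.0, -0.002, -0.0]] jaw yaw deg 89.88
tool cm [22.23 -0.11  0.06]
```

View pics/c11.png

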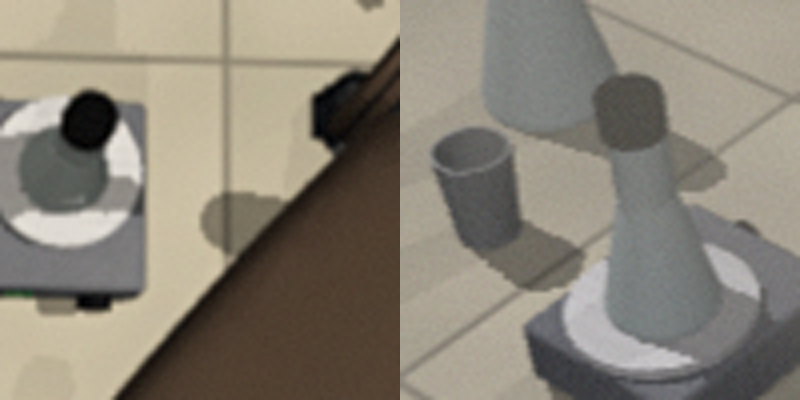

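Stopper is seated squarely in the flask neck (head at crop (630,110)), and the flask is centred on its plate. Beaker next.

Request:
{"name": "drive_tool", "arguments": {"steps": [[4, -0.1, 0.05, 0, 1], [4, 0, 0, 0, 1], [4, 0, 0, 0, 1], [4, 0, 0, 0, 1], [3, 0, 0, 0, 1], [2, 0, 0, 0, 1], [0.9, 0, 0, 0, 1], [0, 0, 0, 0, 1], [0, 0, 0, 0, 1], [0, 0, 0, 0, 1]]}}

```text
time: 19.65
eef_pos: [0.607, -0.361, 0.0282]
tcp_rot: [-0.001, 0.706, -0.001, 0.708]
contact_force: [0.0, 0.3, 0.4]
opening: 1.001
```

Request:
{"name": "drive_tool", "arguments": {"steps": [[0, 0, 0, 0, 0.4], [0, 0, 0, 0, 0.4], [0, 0, 0, 0, 0.4], [0, 0, 0, 0, 0.4], [0, 0, 0, 0, 0.4], [0, 0, 0, 0, 0.4]], "force": 35}}

```text
time: 20.25
eef_pos: [0.6062, -0.3608, 0.0268]
tcp_rot: [-0.0, 0.707, -0.001, 0.708]
contact_force: [0.4, -0.2, 5.3]
opening: 0.556
```

```bash
python3 go.py .6053 -.3608 .022
```

```text
t 20.25 tcp [ 0.6062 -0.3608  0.0268] open 0.556 F [ 0.4 -0.2  5.3] q [-0.68  0.56  1.61 -0.    0.97 -2.25]
axes x,y,z in world (rows): [[0.001, -0.001, -1.0], [0.001, 1.0, -0.001], [1.0, -0.001, 0.001]] jaw yaw deg 89.97
tool cm [ 0.48  0.   -0.09]
```

Request:
{"name": "drive_tool", "arguments": {"steps": [[-1, 0, 0, 0, 0.4], [-3, 0, 0, 0, 0.4], [-4, 0, 0, 0, 0.4], [-4, 0, 0, 0, 0.4], [-4, 0, 0, 0, 0.4], [-4, 0, 0, 0, 0.4], [-4, 0, 0, 0, 0.4], [-2, 0, 0, 0, 0.4], [0, 2, 0, 0, 0.4], [0, 4, 0, 0, 0.4]]}}

```text
time: 21.25
eef_pos: [0.6049, -0.3006, 0.2844]
tcp_rot: [0.002, 0.708, -0.001, 0.707]
contact_force: [0.5, -0.2, -1.5]
opening: 0.555
```

Request:
{"name": "drive_tool", "arguments": {"steps": [[0, 4.3, 0.2, 0, 0.4], [0, 4.3, 0.2, 0, 0.4], [0, 4.3, 0.2, 0, 0.4], [0, 4.3, 0.2, 0, 0.4], [0, 4.3, 0.2, 0, 0.4], [0, 4.3, 0.2, 0, 0.4], [0, 4.3, 0.2, 0, 0.4], [0, 4.3, 0.2, 0, 0.4], [0, 4.3, 0.2, 0, 0.4], [0, 4.3, 0.2, 0, 0.4]]}}

```text
time: 22.25
eef_pos: [0.6236, 0.1325, 0.2826]
tcp_rot: [-0.0, 0.709, 0.0, 0.705]
contact_force: [0.4, -0.6, -1.5]
opening: 0.554
```

```bash
python3 go.py .629 .1475 .084
```

```text
t 22.25 tcp [0.6236 0.1325 0.2826] open 0.554 F [ 0.4 -0.6 -1.5] q [ 0.05  0.17  1.62  0.    1.36 -1.52]
axes x,y,z in world (rows): [[-0.005, 0.0, -1.0], [-0.0, 1.0, 0.0], [1.0, 0.0, -0.005]] jaw yaw deg 90.02
tool cm [19.86  1.5   0.65]
```

Request:
{"name": "drive_tool", "arguments": {"steps": [[0, 0, 0, 0, 0.4], [0, 1.2, 0.5, 0, 0.4], [4, 0, 0, 0, 0.4], [4, 0, 0, 0, 0.4], [4, 0, 0, 0, 0.4], [3, 0, 0, 0, 0.4], [2.3, 0, 0, 0, 0.4], [1, 0, 0, 0, 0.4], [0, 0, 0, 0, 0.4], [0, 0, 0, 0, 0.4]]}}

```text
time: 23.25
eef_pos: [0.6316, 0.1415, 0.1037]
tcp_rot: [0.0, 0.707, -0.0, 0.708]
contact_force: [-0.2, 1.0, -0.8]
opening: 0.559
```

```bash
python3 go.py .629 .1475 .082
```

```text
t 23.25 tcp [0.6316 0.1415 0.1037] open 0.559 F [-0.2  1.  -0.8] q [ 0.06  0.35  1.74  0.    1.05 -1.51]
axes x,y,z in world (rows): [[0.001, 0.0, -1.0], [0.001, 1.0, 0.0], [1.0, -0.001, 0.001]] jaw yaw deg 89.94
tool cm [ 2.17  0.6  -0.26]
```

Request:
{"name": "drive_tool", "arguments": {"steps": [[0, 0.6, -0.25, 0, 0.4], [0.8, 0, 0, 0, 0.4], [0.6, 0, 0, 0, 0.4], [0.4, 0, 0, 0, 0.4], [0.2, 0, 0, 0, 0.4], [0, 0, 0, 0, 0.4], [0, 0, 0, 0, 0.4]]}}

```text
time: 23.95
eef_pos: [0.6286, 0.1476, 0.0829]
tcp_rot: [0.0, 0.707, -0.0, 0.707]
contact_force: [-0.1, -0.0, -0.6]
opening: 0.557
```

Request:
{"name": "drive_tool", "arguments": {"steps": [[0.1, 0, 0, 0, 0.4], [0, 0, 0, 0, 0.4], [0, 0, 0, 0, 0.4]]}}

```text
time: 24.25
eef_pos: [0.6285, 0.1477, 0.0819]
tcp_rot: [0.0, 0.707, -0.0, 0.707]
contact_force: [-0.0, -0.6, -0.8]
opening: 0.56
```

Request:
{"name": "drive_tool", "arguments": {"steps": [[0.1, 0, 0, 0, 0.4], [0, 0, 0, 0, 0.4], [0.05, 0, 0, 0, 0.4], [0, 0, 0, 0, 0.4]]}}

```text
time: 24.65
eef_pos: [0.6292, 0.1476, 0.0818]
tcp_rot: [0.0, 0.707, -0.0, 0.708]
contact_force: [-1.9, -0.7, 4.9]
opening: 0.555
```

Request:
{"name": "drive_tool", "arguments": {"steps": [[-0.05, 0, 0, 0, 0.8], [0, 0, 0, 0, 1], [0, 0, 0, 0, 1], [0, 0, 0, 0, 1], [0, 0, 0, 0, 1], [-2, 0, 0, 0, 1], [-3, 0, 0, 0, 1], [-4, 0, 0, 0, 1], [-1, 0, 0, 0, 1]]}}

```text
time: 25.55
eef_pos: [0.6312, 0.148, 0.1866]
tcp_rot: [0.0, 0.704, 0.0, 0.71]
contact_force: [-0.2, -0.0, 0.7]
opening: 1.001
```

Request:
{"name": "drive_tool", "arguments": {"steps": [[0, -2.2, -3.2, 0, 1], [0, -2.2, -3.2, 0, 1], [0, -2.2, -3.2, 0, 1], [0, -2.2, -3.2, 0, 1], [0, -2.2, -3.2, 0, 1], [0, -2.2, -3.3, 0, 1], [0, 0, 0, 0, 1], [0, 0, 0, 0, 1]]}}

```text
time: 26.35
eef_pos: [0.4351, 0.0155, 0.1807]
tcp_rot: [0.001, 0.707, -0.001, 0.707]
contact_force: [0.5, -0.2, -0.4]
opening: 1.003
```

```bash
python3 go.py .4354 .0162 .017; python3 - <<'E'
from fit import *
T=snap('top');S=snap('scene')
a=cv2.resize(T['frame'][130:230,190:290],None,fx=4,fy=4,interpolation=cv2.INTER_CUBIC)
b=cv2.resize(S['frame'][210:310,270:370],None,fx=4,fy=4,interpolation=cv2.INTER_CUBIC)
d=cv2.resize(S['frame'][150:250,265:365],None,fx=4,fy=4,interpolation=cv2.INTER_CUBIC)
cv2.imwrite('pics/c12.png',cv2.cvtColor(cv2.resize(np.hstack([d,b]),(800,400)),cv2.COLOR_RGB2BGR))
cv2.imwrite('pics/c12t.png',cv2.cvtColor(a,cv2.COLOR_RGB2BGR))
hsv=cv2.cvtColor(S['frame'],cv2.COLOR_RGB2HSV)
m=(hsv[...,0]<14)&(hsv[...,1]>140)&(hsv[...,2]>50);m[:, :290]=0;m[:,340:]=0;m[:180]=0;m[240:]=0
p,st=blob(S,m,(314,205));print('amber scene',p,st,onz(S,p,.045))
E
```

```text
t 26.35 tcp [0.4351 0.0155 0.1807] open 1.003 F [ 0.5 -0.2 -0.4] q [-0.2  -0.22  2.19  0.    1.17 -1.77]
axes x,y,z in world (rows): [[0.001, 0.0, -1.0], [0.002, 1.0, 0.0], [1.0, -0.002, 0.001]] jaw yaw deg 89.89
tool cm [1.637e+01 7.000e-02 1.000e-02]Traceback (most recent call last):
  File "<stdin>", line 10, in <module>
  File "fit.py", line 7, in blob
    return np.array([m['m10']/m['m00'],m['m01']/m['m00']]),st[i]
                     ~~~~~~~~^~~~~~~~~
ZeroDivisionError: float division by zero
```

View pics/c12.png

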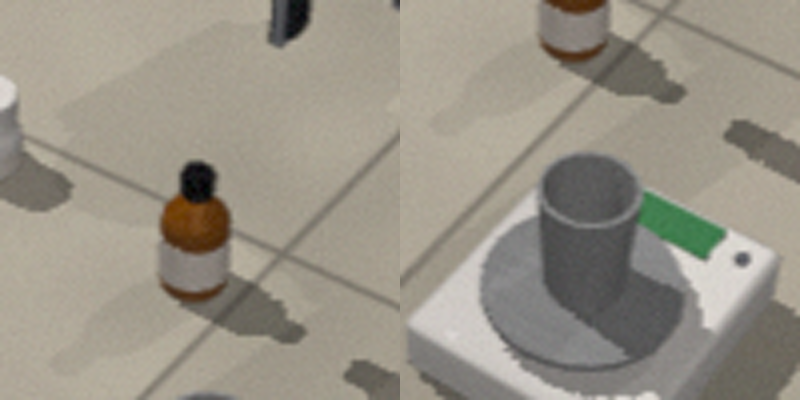

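The beaker stands upright and centred on the pan (crop foot ~(586,295), pan centre ~(585,291)). The indicator is under the gripper.

Request:
{"name": "drive_tool", "arguments": {"steps": [[4, 0, 0, 0, 1], [4, 0, 0, 0, 1], [4, 0, 0, 0, 1], [3, 0, 0, 0, 1], [1.3, 0, 0, 0, 1], [0, 0, 0, 0, 1], [0, 0, 0, 0, 1]]}}

```text
time: 27.15
eef_pos: [0.4364, 0.016, 0.018]
tcp_rot: [-0.0, 0.707, 0.0, 0.707]
contact_force: [0.2, -0.4, -1.0]
opening: 1.0
```

Request:
{"name": "drive_tool", "arguments": {"steps": [[0, 0, 0, 0, 0.3], [0, 0, 0, 0, 0.3], [0, 0, 0, 0, 0.3], [0, 0, 0, 0, 0.3], [0, 0, 0, 0, 0.3], [0, 0, 0, 0, 0.3]], "force": 40}}

```text
time: 27.75
eef_pos: [0.4364, 0.0156, 0.019]
tcp_rot: [0.0, 0.706, -0.0, 0.708]
contact_force: [-1.0, 0.4, 5.4]
opening: 0.478
```

```bash
python3 go.py .6297 -.014 .05
```

```text
t 27.75 tcp [0.4364 0.0156 0.019 ] open 0.478 F [-1.   0.4  5.4] q [-0.2   0.06  2.28  0.    0.8  -1.77]
axes x,y,z in world (rows): [[0.002, -0.0, -1.0], [0.001, 1.0, -0.0], [1.0, -0.001, 0.002]] jaw yaw deg 89.97
tool cm [-3.06 -2.95 19.34]
```

Request:
{"name": "drive_tool", "arguments": {"steps": [[-1, 0, 0, 0, 0.3], [-2, 0, 0, 0, 0.3], [-1, -0.3, 2, 0, 0.3], [0, -0.5, 3, 0, 0.3], [0, -0.5, 3.5, 0, 0.3], [0, -0.5, 3.5, 0, 0.3], [0, -0.5, 3.5, 0, 0.3], [0, -0.5, 2.8, 0, 0.3], [0, 0, 1, 0, 0.3], [0, 0, 0, 0, 0.3]]}}

```text
time: 28.75
eef_pos: [0.6287, -0.0123, 0.0577]
tcp_rot: [0.0, 0.707, -0.0, 0.707]
contact_force: [-0.2, -0.6, -2.0]
opening: 0.48
```

Request:
{"name": "drive_tool", "arguments": {"steps": [[1.5, 0, 0, 0, 0.3], [1, 0, 0, 0, 0.3], [0, 0, 0, 0, 0.3], [0, 0, 0, 0, 0.3]]}}

```text
time: 29.15
eef_pos: [0.6269, -0.012, 0.0317]
tcp_rot: [0.0, 0.708, 0.0, 0.706]
contact_force: [-0.7, -0.2, -1.8]
opening: 0.479
```

```bash
python3 go.py .6297 -.014 .019
```

```text
t 29.15 tcp [ 0.6269 -0.012   0.0317] open 0.479 F [-0.7 -0.2 -1.8] q [-0.18  0.41  1.81 -0.    0.92 -1.75]
axes x,y,z in world (rows): [[-0.002, 0.0, -1.0], [0.0, 1.0, 0.0], [1.0, -0.0, -0.002]] jaw yaw deg 89.98
tool cm [ 1.27 -0.2   0.28]
```

Request:
{"name": "drive_tool", "arguments": {"steps": [[0.4, -0.2, 0.25, 0, 0.3], [0.4, 0, 0, 0, 0.3], [0.3, 0, 0, 0, 0.3], [0, 0, 0, 0, 0.3], [0.1, 0, 0, 0, 0.3], [0, 0, 0, 0, 0.3]]}}

```text
time: 29.75
eef_pos: [0.6308, -0.0143, 0.0208]
tcp_rot: [0.0, 0.707, -0.0, 0.707]
contact_force: [0.7, -0.2, -1.7]
opening: 0.477
```

Request:
{"name": "drive_tool", "arguments": {"steps": [[0.1, 0, -0.1, 0, 0.3], [0, 0, 0, 0, 0.3], [0.1, 0, 0, 0, 0.3], [0, 0, 0, 0, 0.3], [0, 0, 0, 0, 0.3]]}}

```text
time: 30.25
eef_pos: [0.63, -0.0144, 0.0191]
tcp_rot: [0.0, 0.707, -0.0, 0.707]
contact_force: [0.1, 0.3, -0.7]
opening: 0.482
```

Request:
{"name": "drive_tool", "arguments": {"steps": [[0.1, 0, 0, 0, 0.3], [0, 0, 0, 0, 0.3], [0, 0, 0, 0, 0.3]]}}

```text
time: 30.55
eef_pos: [0.6301, -0.0144, 0.0191]
tcp_rot: [0.0, 0.707, -0.0, 0.707]
contact_force: [-3.2, 0.5, 4.7]
opening: 0.481
```

Touching the bench. I'll release, rise and move clear of the camera view.

Request:
{"name": "drive_tool", "arguments": {"steps": [[-0.05, 0, 0, 0, 0.8], [0, 0, 0, 0, 1], [0, 0, 0, 0, 1], [0, 0, 0, 0, 1], [0, 0, 0, 0, 1], [-2, 0, 0, 0, 1], [-4, 0, 0, 0, 1], [-4, 0, 0, 0, 1], [-4, 0, 0, 0, 1], [-4, 0, 0, 0, 1]]}}

```text
time: 31.55
eef_pos: [0.6296, -0.0143, 0.1998]
tcp_rot: [0.0, 0.707, -0.0, 0.707]
contact_force: [0.6, 0.4, -0.4]
opening: 0.999
```

Request:
{"name": "drive_tool", "arguments": {"steps": [[-4, 2, -2, 0, 1], [0, 4, -2, 0, 1], [0, 4, -2, 0, 1], [0, 4, -2, 0, 1], [0, 4, -2, 0, 1], [0, 4, -1, 0, 1], [0, 4, 0, 0, 1], [0, 4, 0, 0, 1], [0, 0, 0, 0, 1], [0, 0, 0, 0, 1]]}}

```text
time: 32.55
eef_pos: [0.5196, 0.2864, 0.238]
tcp_rot: [-0.001, 0.707, 0.0, 0.707]
contact_force: [0.5, -0.2, 0.6]
opening: 0.996
```

```bash
python3 go.py; python3 - <<'E'
from fit import *
T=snap('top','topF');S=snap('scene','sceF')
a=cv2.resize(T['frame'][130:290,130:420],None,fx=2,fy=2,interpolation=cv2.INTER_CUBIC)
b=cv2.resize(S['frame'][90:350,120:460],(580,443),interpolation=cv2.INTER_CUBIC)[60:340]
cv2.imwrite('pics/c13.png',cv2.cvtColor(np.vstack([a,b[:280]]),cv2.COLOR_RGB2BGR))
hsv=cv2.cvtColor(T['frame'],cv2.COLOR_RGB2HSV);V=hsv[...,2]
for n,u,z in(('cap',proj(T,[.63,-.0144,.085]),.085),('stoptop',proj(T,[.632,-.175,.199]),.19)):
    p,st=blob(T,V<45,u);print(n,p.round(1),u.round(1),st,onz(T,p,z).round(4))
E
```

```text
t 32.55 tcp [0.5196 0.2864 0.238 ] open 0.996 F [ 0.5 -0.2  0.6] q [ 0.33  0.1   1.78 -0.    1.26 -1.24]
axes x,y,z in world (rows): [[-0.0, -0.001, -1.0], [-0.002, 1.0, -0.001], [1.0, 0.002, -0.0]] jaw yaw deg 90.09
cap [278.8 169.1] [279.2 168.5] [276 166   7   7  40] [ 0.6282 -0.0135  0.085 ]
stoptop [341.6 160. ] [342.6 158.5] [335 153  14  15 153] [ 0.6305 -0.1736  0.19  ]
```

View pics/c13.png

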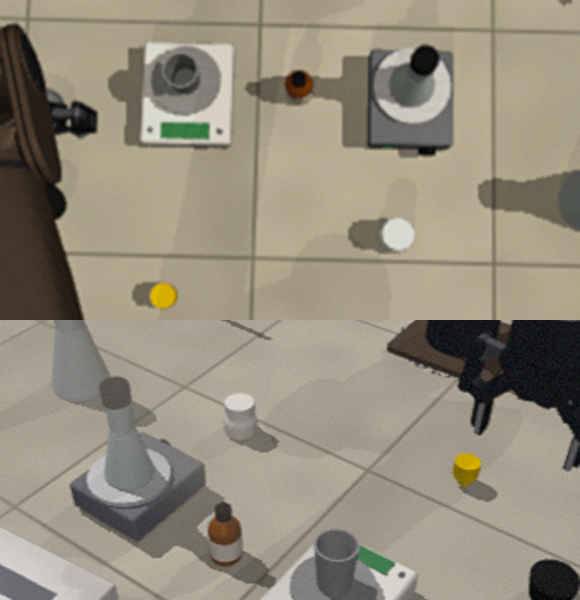

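```bash
python3 -c "
from plant import sign_off; print(sign_off())"
```

```text
the job is handed in; nothing more can be done
None
```

The bench is set out and handed in after about 33 s of robot time, with everything upright and let go. I stood the small flask on the stirrer plate first and saw it standing free before I pushed the small black stopper in. Then I placed the beaker on the balance pan and the indicator bottle midway between the plate and the pan.

| Item | Last check | Target |
|---|---|---|
| Flask | x 0.631, y −0.175 m (gripper position at release; the image agrees) | plate centre, measured at 0.631, −0.176 m |
| Stopper | stopped firmly at about 10 N, 0.8 mm above the computed seating height | shoulder on the rim; the gap is within reading noise |
| Beaker | x 0.629, y 0.148 m (gripper position at release; looks centred in the image) | pan centre, measured at 0.629, 0.147 m |
| Indicator bottle | x 0.628, y −0.0135 m from the top camera (0.630, −0.014 m by the gripper) | midpoint, 0.630, −0.014 m |

- **Disagreements:** before insertion, the image and the gripper disagreed by about 2 mm sideways on the stopper's alignment. It still went in without force. The stopper's final depth rests on contact force and height, because the rim was hidden in the pictures.
- **Left alone:** the jar, yellow look-alike and big flask were not touched. I made no moves at the big stopper or the dish, but the arm hid the dish in the final view, so I did not re-measure its position.

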